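# Hang the big round biscuit cutter on the swivel drip hook

### The job

Turn the swivel hook of the drip stand until it points straight out over the stand's drip dish, and only then hang the big round biscuit cutter on it by its wire bail, so that it hangs free and upright above the dish. Leave the small round cutter and the square cutter where they stand.

Things in the scene. Friction and masses are not known exactly. Their poses are not given: they have to be found in the camera images.
- stand_axis (a point): Drip stand fixed to the table: dark foot plate 170 x 110 x 8 mm, post of 18 mm diameter, round aluminium drip dish of 92 mm diameter (rim 22 mm high, centre 68 mm from the post's axis). This point: on the post's vertical axis, 140 mm above the table, level with the hook arm's centre line. Axes: z up, -x from the post to above the dish. They do not turn with the hook.
- hook (a joint): Angle of the swivel hook about the post's axis, rad: 0 = pointing straight out over the dish, positive anticlockwise seen from above, limits +-2.4. It starts between -1.9 and -0.7. A light push (about 1 N at the end of its arm) turns it; it stays where it is left.
- hook_seat (a point): Middle of the hook's arm, on its top: 68 mm from the post's axis, 145 mm above the table. Turns with the hook: -x points out along the arm, z up. The bail may rest anywhere between post and tip. The collar on the post is 28 mm in diameter, its top 157 mm high. Nothing is near the arm's sides, so fingers can straddle it from above.
- hook_tip (a point): Top of the upturned tip at the end of the hook: the level round arm, 10 mm thick, ends 100 mm from the post's axis in an upright tip 10 mm thick, whose top (this point) is 157 mm above the table, 12 mm above the arm's top.
- big_round_grip (a point): Big round cutter, to be hung: closed metal disc 70 mm in diameter, 30 mm high, standing upright; over it a bail of 5 mm wire, an 8 mm neck, and a blue block grip 20 (x) x 26 (y) x 36 (z) mm. This point: the grip's centre, 113 mm above the underside. The bail's opening faces along x, so the hook's arm must pass through along x, either way round. 0.14 to 0.28 kg.
- big_round_bail (a point): Centre of the level top bar of the big round cutter's bail, 33 mm below the grip's centre, 80 mm above the underside; axes as the grip's. The bar runs 18 mm along y, then slopes down to legs at y = +-28 mm. Opening under the bar: from 30 to 77 mm above the underside, 51 mm wide between the legs.
- small_round_grip (a point): Bystander: small round cutter, 44 mm in diameter, same grip and height, narrower bail. The grip's centre, 113 mm above the table.
- square_grip (a point): Bystander: square cutter, 62 mm wide, same grip and height. The grip's centre, 113 mm above the table.

How it is judged (in metres and radians):
On the way:
1. the hook points out over the dish (within 15 degrees) while the big round cutter is not yet on it (its bail more than 60 mm from the hook's seat) (value of joint hook between -0.26 and 0.26 rad and distance between big_round_bail and hook_seat above 0.06 m), for 0.2 s.
At the end, for the whole second after the job is handed in: The hook points out over the dish within 15 degrees; the big round cutter hangs from it by its bail, the bail's top bar lying on the arm between post and upturned tip (within 32 mm of the seat along the arm, 18 mm sideways, and -6 to 9 mm in height), hanging upright within 20 degrees (value of joint hook between -0.26 and 0.26 rad and x of big_round_bail in the frame of hook_seat between -0.032 and 0.032 m and y of big_round_bail in the frame of hook_seat between -0.018 and 0.018 m and z of big_round_bail in the frame of hook_seat between -0.006 and 0.009 m and angle between big_round_bail's own z axis and vertical below 0.35 rad); the robot touches nothing.
It fails at once if the small round cutter is moved by more than 30 mm (distance of small_round_grip from where it was at the start of the episode above 0.03 m).
It fails at once if the square cutter is moved by more than 30 mm (distance of square_grip from where it was at the start of the episode above 0.03 m).
It also fails if it takes over 62 s, if anything falls off the work surface, if the arm or the gripper's body presses on something with over 40 N, if the wrist force passes 120 N, or if a joint passes its speed limit or range.

### The arm

A 6-joint arm with a two-finger parallel gripper is mounted at the origin on the work surface. World frame = base frame: x ahead of the robot, y to its left, z up, the work surface at z = 0. Lengths are in m, angles in degrees, forces in N, time in s.
With the tool pointing down it reaches from about 0.3 to 0.875 m from the base axis. Payload 6.4 kg.
Tool frame: the origin (TCP) lies midway between the tips of the shut fingers; the grasp point (between the pads) lies 19 mm behind it; z points along the fingers, y is the direction in which the jaws open and shut (so a half turn about z gives the same grasp; the last joint's range is limited). The gripper opens to 88 mm and grips with 3 to 60 N. Pads are 18 mm wide; open, the fingers measure 123 mm over their backs; the gripper's body (75 mm by 187 mm) begins 45 mm behind the grasp point.
Start: joints at [51.492, 10.359, 92.074, -0, 77.567, -11.82], TCP at [0.258, 0.514, 0.239] pointing down, gripper open.
Joint ranges: [-171.53, 171.53], [-51.25, 118.39], [17.06, 147.69], [-65.23, 245.23], [0, 150.52], [-178.68, 178.68]. Speed limits (degrees/s): [147.25, 147.25, 172.46, 180, 180, 180].

### API

Orientations are given as [roll, pitch, yaw] about the fixed x, y, z axes, in that order (R = Rz(yaw) Ry(pitch) Rx(roll)).
In Python, from cell import r gives the robot as it stands.
- The arm moves only by the tool drive_tool, never from a script. Its argument "series" is a list of rows, each a list of 7 numbers: the shift along the tool's x, y, z in m, then the turn, a rotation vector about the tool's x, y, z in rad, then the finger opening in m, from 0 to 0.0881. In form: [[tx, ty, tz, wx, wy, wz, gripper], ...]. A call has 1 to 10 rows; each row is the pose to reach, as a shift and turn from the pose commanded when the call began, along the tool's axes at that moment; what a row does not reach only later rows make up. A row lasts 1/12 s, in which the tool goes at most 41.7 mm and 7.16 degrees, less where a joint would pass 70% of its speed; a pose out of reach is approached as far as the arm can. A call with a gripper value outside its range is refused whole. The fingers move at their own pace and stop on an object; the grip force is fixed at half the most. Time passes only in rows, so rows that repeat a pose let the fingers close. It gives the time, the measured TCP pose, the force and the opening at its end, in the units of the state.
- r.sense(): the state, without advancing time (a new reading comes with each control period).
- r.snapshot(name): name is "scene" or "top" or "wrist"; returns (picture, depth): 420x560x3 uint8, red, green, blue; 420x560 float32, m along the optical axis (not along the pixel's ray), 0 where there is no reading.
- r.calibration(name): a dict with "fx", "fy", "cx", "cy" (pixels), "D" ([k1, k2, p1, p2, k3] as OpenCV has them; the pictures are not rectified), "T" (4x4, takes a point from camera to world coordinates); the wrist camera has in their place "tool_from_camera" (4x4, takes a point from camera to tool coordinates, whose origin is the TCP and whose axes are the flange's). Camera axes: x right, y up, looking along -z (the intrinsics and any distortion apply to the point x, -y, -z); pixel columns grow to the right and rows downward; lengths in m; the calibration is good to about 2 mm. A picture is of the moment at which its call begins: read the wrist's pose just before it. calibration takes no time and is no camera call.
- r.job_done(): hands the job in, once; it reports no verdict.
The state is a dict: "clock": time; "joints": joint angles; "joint_vel": joint speeds; "effort": joint torques, N m; "ee_pos": TCP position; "orientation": TCP orientation; "contact_force": force on the tool from outside, world axes, zero at the start; "wrist_torque": the same for the moment, N m; "gripper_width": opening from 0.0 (shut) to 1.0 (fully open).
Only numpy, scipy, OpenCV 4.12 (cv2) and the standard library are available. Lean on these libraries where they do the work, as an engineer would, in place of code of your own. Each camera call takes 0.05 s, during which the arm holds its last target.

## Working session

There is one attempt and no reset: what is moved stays moved. The work goes in short steps, Python scripts to look and compute and a tool call to move; the robot and the scene stay as the last step left them, time stands still between calls to the robot, and variables do not carry over. Pictures are saved under pics/ and viewed, and the job is handed in when it is done.

Besides the shell and the picture viewer there is one more tool, called as a command line: name --pt "numbers of a row" for each row, then --argument value for the rest. drive_tool: Moves the arm, as the interface text tells. Its arguments: {"type":"object","properties":{"series":{"type":"array","items":{"type":"array","items":{"type":"number"}}}},"required":["series"]}

```bash
ls; mkdir -p pics
python3 - <<'E'
from cell import r
import cv2,numpy as np
print(r.sense())
for n in("scene","top","wrist"):
    p,d=r.snapshot(n); cv2.imwrite(f"pics/{n}0.png",p[:,:,::-1]); np.savez(f"{n}0.npz",p=p,d=d)
    c=r.calibration(n); print(n,{k:np.round(v,4).tolist() for k,v in c.items()})
E
```

```text
pics
{'clock': 0.0, 'joints': array([ 5.14910377e+01,  1.04002846e+01,  9.21311541e+01, -9.86861413e-05,
        7.75672922e+01, -1.18194786e+01]), 'joint_vel': array([-0.10252541, -0.05959899,  0.05583273,  0.03702438,  0.05744827,
       -0.08320698]), 'effort': array([-1.65892019e-03, -4.33876598e+01, -3.41848898e+01,  6.99993828e-02,
        3.85090092e-02, -9.34860714e-05]), 'ee_pos': array([0.25790494, 0.51332132, 0.23783016]), 'orientation': array([-1.79903343e+02, -2.01286177e-02,  1.53310521e+02]), 'contact_force': array([ 1.10467067, -0.35045936,  0.24045161]), 'wrist_torque': array([-0.01279106, -0.02466151, -0.08167732]), 'gripper_width': 0.9989416873191984}
scene {'fx': 497.1433, 'fy': 497.1433, 'cx': 290.4014, 'cy': 210.1522, 'D': [-0.0102, 0.0, 0.0, 0.0, 0.0], 'T': [[-0.8876, -0.3498, 0.2995, 0.8493], [0.4604, -0.6587, 0.595, 0.5445], [-0.0109, 0.6661, 0.7458, 0.9052], [0.0, 0.0, 0.0, 1.0]]}
top {'fx': 464.8902, 'fy': 464.8902, 'cx': 280.106, 'cy': 210.3781, 'D': [-0.1601, 0.0, 0.0, 0.0, 0.0], 'T': [[-0.0032, 0.9971, -0.076, 0.4603], [-1.0, -0.0037, -0.0069, -0.0515], [-0.0071, 0.076, 0.9971, 0.8982], [0.0, 0.0, 0.0, 1.0]]}
wrist {'fx': 320.5185, 'fy': 320.5185, 'cx': 281.8549, 'cy': 210.6366, 'D': [-0.0678, 0.0, 0.0, 0.0, 0.0], 'tool_from_camera': [[0.0015, 0.9485, 0.3168, 0.0821], [1.0, -0.0014, -0.0004, 0.0009], [0.0001, 0.3168, -0.9485, -0.1458], [0.0, 0.0, 0.0, 1.0]]}
```

View pics/scene0.png

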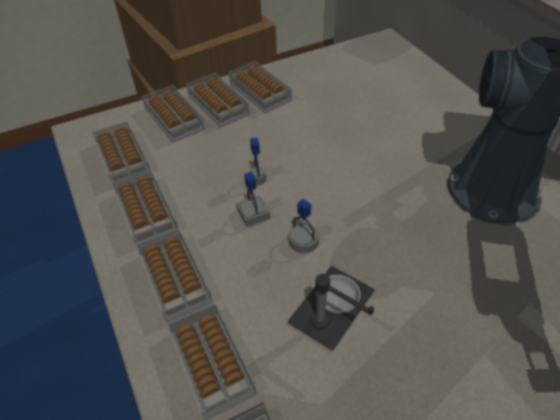

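View pics/top0.png

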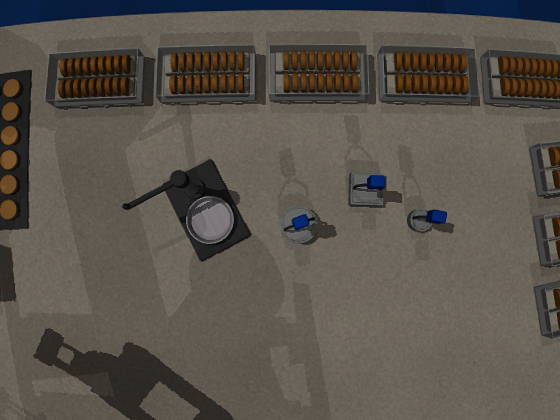

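View pics/wrist0.png

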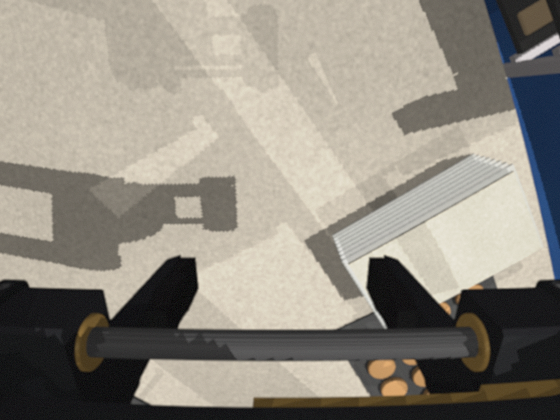

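The top picture shows the stand (post at about (180,180), dish at (210,220), hook tip at (126,207)), the big cutter's grip at (300,222), the square's at (377,182) and the small one's at (437,217). The scene view agrees with this.

```bash
cat > h.py <<'E'
import numpy as np,cv2
from cell import r
from scipy.spatial.transform import Rotation as Ro
def cal(n,s=None):
    c=r.calibration(n);K=np.array([[c['fx'],0,c['cx']],[0,c['fy'],c['cy']],[0,0,1]])
    if 'T' in c: T=np.array(c['T'])
    else:
        W=np.eye(4);W[:3,:3]=Ro.from_euler('xyz',s['orientation'],degrees=True).as_matrix();W[:3,3]=s['ee_pos'];T=W@np.array(c['tool_from_camera'])
    return K,np.array(c['D'],float),T
def dirs(n,uv,s=None):
    K,D,T=cal(n,s);q=cv2.undistortPoints(np.array(uv,float).reshape(-1,1,2),K,D)[:,0]
    return np.c_[q[:,0],-q[:,1],-np.ones(len(q))]@T[:3,:3].T,T[:3,3]
def plane(n,uv,z,s=None):
    d,o=dirs(n,uv,s);return o+d*((z-o[2])/d[:,2])[:,None]
def cloud(n,d,uv,s=None):
    v,o=dirs(n,uv,s);uv=np.array(uv,int);return o+v*d[uv[:,1],uv[:,0]][:,None]
def blobs(m,a=30):
    k,l,st,ce=cv2.connectedComponentsWithStats(m.astype(np.uint8));return [(l==i,st[i],ce[i]) for i in range(1,k) if st[i][4]>=a]
def pix(m): 
    v,u=np.nonzero(m);return np.c_[u,v]
E
cat > m1.py <<'E'
from h import *
for n in("top","scene"):
    z=np.load(n+"0.npz");p=z['p'].astype(int);d=z['d']
    m=(p[...,2]>110)&(p[...,2]>p[...,0]*2)&(p[...,2]>p[...,1]*1.6)
    if n=='top': m[:100]=0
    else: m[:,:200]=0
    for b,st,ce in blobs(m):
        P=cloud(n,d,pix(b)); P=P[P[:,2]>0.08]
        if len(P)==0: continue
        top=P[P[:,2]>P[:,2].max()-0.008]
        print(n,st,ce.round(1),'mean',P.mean(0).round(4),'zmax',P[:,2].max().round(4),'top',top.mean(0).round(4),cv2.minAreaRect(top[:,:2].astype(np.float32)*1000))
z=np.load("top0.npz");d=z['d']
uv=pix(np.ones(d.shape,bool));P=cloud("top",d,uv)
# stand parts: height bands in the window u 110..260 v 150..265
w=(uv[:,0]>110)&(uv[:,0]<260)&(uv[:,1]>150)&(uv[:,1]<265)
S=P[w&(P[:,2]>0.125)]
print('stand high',len(S),S[:,2].max(),S.min(0),S.max(0))
C=S[S[:,2]>0.149];im=C[:,:2]
print(len(C)); print(C.round(3)[::max(1,len(C)//25)])
print('table z',np.median(P[(uv[:,0]>250)&(uv[:,0]<300)&(uv[:,1]>280)][:,2]))
E
python3 m1.py
```

```text
top [293 217   9  11  41] [296.9 221.8] mean [ 0.4988 -0.0736  0.1486] zmax 0.8982 top [ 0.4603 -0.0515  0.8982] ((460.30181884765625, -51.54971694946289), (0.0, 0.0), 0.0)
stand high 679 0.8982498321417411 [ 0.46030182 -0.05154972  0.12870872] [0.58376753 0.21393516 0.89824983]
318
[[ 0.46  -0.052  0.898]
 [ 0.583  0.116  0.157]
 [ 0.58   0.124  0.157]
 [ 0.579  0.127  0.153]
 [ 0.577  0.131  0.156]
 [ 0.577  0.111  0.156]
 [ 0.575  0.118  0.156]
 [ 0.574  0.124  0.156]
 [ 0.46  -0.052  0.898]
 [ 0.572  0.114  0.157]
 [ 0.57   0.122  0.158]
 [ 0.569  0.132  0.154]
 [ 0.569  0.111  0.156]
 [ 0.567  0.118  0.157]
 [ 0.565  0.124  0.156]
 [ 0.564  0.128  0.155]
 [ 0.565  0.109  0.149]
 [ 0.562  0.114  0.157]
 [ 0.56   0.116  0.157]
 [ 0.559  0.113  0.154]
 [ 0.46  -0.052  0.898]
 [ 0.528  0.209  0.157]
 [ 0.525  0.208  0.153]
 [ 0.522  0.207  0.152]
 [ 0.46  -0.052  0.898]
 [ 0.46  -0.052  0.898]
 [ 0.46  -0.052  0.898]]
table z -0.0008504507675076711
```

```bash
python3 -c "
import cv2
a=cv2.imread('pics/top0.png');cv2.imwrite('pics/top0c.png',cv2.resize(a[145:270,110:340],None,fx=3.4,fy=3.4,interpolation=cv2.INTER_CUBIC))"
```

```text
(no output)
```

View pics/top0c.png

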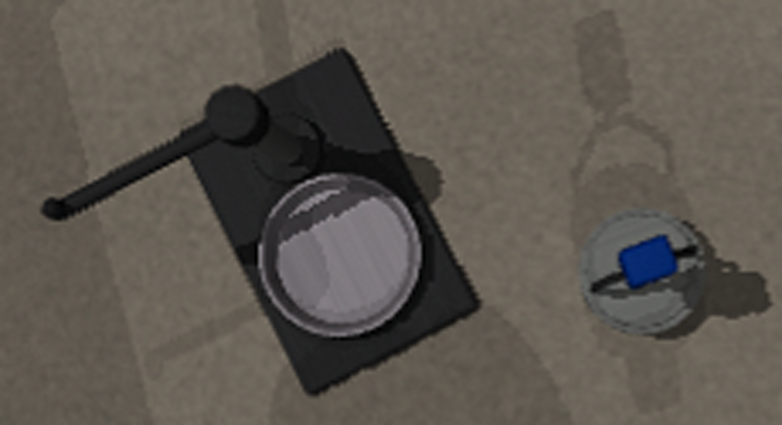

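```bash
cat > m2.py <<'E'
from h import *
z=np.load("top0.npz");p=z['p'].astype(int);d=z['d']
hs=cv2.cvtColor(z['p'],cv2.COLOR_RGB2HSV)
m=(hs[...,0]>105)&(hs[...,0]<130)&(hs[...,1]>150)&(hs[...,2]>50); m[:120]=0
for b,st,ce in blobs(m):
    q=plane("top",pix(b),0.131); R=cv2.minAreaRect(q[:,:2].astype(np.float32)*1000)
    print('blue',st,ce.round(1),np.round(R[0],1),np.round(R[1],1),R[2])
f=lambda u,v:(110+(u-.0)/3.4-.35,145+v/3.4-.35)
post=plane("top",[f(236,115)],.157)[0];tip=plane("top",[f(55,209)],.157)[0]
dish=plane("top",[f(340,254)],.022)[0]
pl=plane("top",[f(343,48),f(480,303),f(312,394)],.008)
print('post',post,'tip',tip,np.linalg.norm(tip-post),'dish',dish,np.linalg.norm((dish-post)[:2]))
print('plate',pl,np.linalg.norm(pl[1]-pl[0]),np.linalg.norm(pl[2]-pl[1]))
e=dish-post;e2=pl[1]-pl[0];a=lambda e:np.degrees(np.arctan2(e[1],e[0]))
print('dish dir',a(e),'plate dir',a(e2),'plate short',a(pl[2]-pl[1]),'hook dir',a(tip-post))
disc=plane("top",[f(645,271)],.030)[0];print('disc',disc)
bar=plane("top",[f(592,287),f(696,250)],.06);print('bail legs',bar,a(bar[1]-bar[0]),np.linalg.norm(bar[1]-bar[0]))
# scene
z=np.load("scene0.npz");hs=cv2.cvtColor(z['p'],cv2.COLOR_RGB2HSV)
m=(hs[...,0]>105)&(hs[...,0]<130)&(hs[...,1]>150)&(hs[...,2]>50); m[:,:200]=0
for b,st,ce in blobs(m): print('scene',st,plane("scene",[ce],.116).round(4))
E
python3 m2.py
```

```text
blue [370 175  15  12 169] [376.9 180.7] [ 568.2 -208.7] [23.8 18.8] 88.75270080566406
blue [431 210  16  13 168] [438.6 215.8] [ 508.4 -312.7] [26.2 20.1] 88.2898178100586
blue [292 214  17  16 178] [300.1 221.4] [500.5 -79.3] [19.2 25.2] 20.311443328857422
post [0.56939845 0.11747089 0.157     ] tip [0.5247455  0.20563574 0.157     ] 0.09882776247709757 dish [0.51054123 0.08817456 0.022     ] 0.06574532298003123
plate [[0.629633   0.08993178 0.008     ]
 [0.48345073 0.01082143 0.008     ]
 [0.43219435 0.10594644 0.008     ]] 0.1662158367217206 0.10805547155548162
dish dir -153.53805451297512 plate dir -151.5788046021881 plate short 118.31719994824125 hook dir 116.8608970037199
disc [ 0.50017383 -0.08147276  0.03      ]
bail legs [[ 0.49040818 -0.05227804  0.06      ]
 [ 0.50985415 -0.10762117  0.06      ]] -70.64000412196646 0.0586601070150447
scene [251 139   7  15  80] [[ 0.5127 -0.3114  0.116 ]]
scene [246 173   9  17 111] [[ 0.5716 -0.2066  0.116 ]]
scene [299 201  11  17 137] [[ 0.505  -0.0768  0.116 ]]
```

Positions fit the given sizes:

| Item | Measured |
|---|---|
| Tip radius from post | 99 mm |
| Dish offset from post | 66–68 mm |
| Grip top | 19 x 25 mm |
| Post | (0.569, 0.117) |
| Dish direction | about -152° |
| Hook direction | about 117°, so the hook is near -1.59 rad |
| Big grip | (0.5005, -0.0793), x axis at 20° |

The plan is to straddle the arm and turn it +91° about the post.

```bash
cat >> h.py <<'E'
def go(x,y,z,yaw,s=None):
    s=s or r.sense();R=Ro.from_euler('xyz',s['orientation'],degrees=True)
    G=Ro.from_euler('xyz',[180,0,yaw],degrees=True)
    t=R.inv().apply(np.array([x,y,z])-s['ee_pos']);w=(R.inv()*G).as_rotvec()
    print('at',s['clock'],s['ee_pos'].round(4),s['orientation'].round(2),'F',s['contact_force'].round(1),'g',round(s['gripper_width']*88.1,1),'q',s['joints'].round(0))
    print('shift',t.round(4),'rot',w.round(4))
POST=np.array([.5695,.1175]);HD=-152.
def pol(rad,a): return POST+rad*np.array([np.cos(np.radians(a)),np.sin(np.radians(a))])
E
python3 -c "
from h import *
x,y=pol(.075,117);go(x,y,.215,117)"
```

```text
at 0.15 [0.258  0.5134 0.2381] [-1.7993e+02 -1.0000e-02  1.5331e+02] F [-0.3  0.3 -0.6] g 87.9 q [ 51.  10.  92.  -0.  78. -12.]
shift [-0.3957 -0.1694  0.0232] rot [-1.300e-03  2.000e-04  6.338e-01]
```

drive_tool --pt "-0.02 -0.009 0 0 0 0.03 0.06" --pt "-0.05 -0.021 0 0 0 0.09 0.06" --pt "-0.09 -0.039 0 0 0 0.16 0.06" --pt "-0.13 -0.056 0 0 0 0.23 0.06" --pt "-0.17 -0.073 0 0 0 0.3 0.06" --pt "-0.21 -0.09 0 0 0 0.37 0.06" --pt "-0.25 -0.107 0 0 0 0.44 0.06" --pt "-0.29 -0.124 0 0 0 0.51 0.06" --pt "-0.33 -0.141 0 0 0 0.57 0.06" --pt "-0.36 -0.154 0 0 0 0.634 0.06"

```text
clock: 0.98
ee_pos: [0.509, 0.2157, 0.2386]
orientation: [-180.0, -0.0, 116.8]
contact_force: [-0.3, 0.8, 1.2]
gripper_width: 0.681
```

```bash
python3 -c "
from h import *
x,y=pol(.075,117);go(x,y,.215,117)"
```

```text
at 0.9833 [0.509  0.2157 0.2386] [-1.7999e+02 -1.0000e-02  1.1681e+02] F [-0.3  0.8  1.2] g 60.0 q [ 11.   8.  95.   0.  77. -16.]
shift [-0.0399  0.0095  0.0236] rot [-0.0001 -0.0001 -0.0034]
```

drive_tool --pt "-0.012 0.003 0.008 0 0 0 0.06" --pt "-0.028 0.006 0.016 0 0 0 0.06" --pt "-0.038 0.009 0.022 0 0 0 0.06" --pt "-0.038 0.009 0.022 0 0 0 0.06" --pt "-0.038 0.009 0.022 0 0 0 0.06"

```text
clock: 1.4
ee_pos: [0.5328, 0.188, 0.216]
orientation: [-179.9, -0.1, 117.0]
contact_force: [0.3, -0.6, -1.2]
gripper_width: 0.681
```

```bash
python3 -c "
from h import *
x,y=pol(.075,117);go(x,y,.13,117)
s=r.sense();p,d=r.snapshot('wrist');cv2.imwrite('pics/w1.png',p[:,:,::-1])"
```

```text
at 1.4 [0.5328 0.188  0.216 ] [-1.7991e+02 -5.0000e-02  1.1698e+02] F [ 0.3 -0.6 -1.2] g 60.0 q [  7.  10.  95.   0.  75. -20.]
shift [-0.0046  0.0008  0.086 ] rot [-0.0015 -0.001  -0.0004]
```

View pics/w1.png

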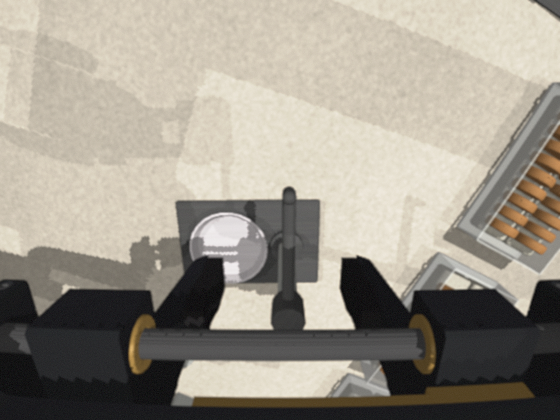

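The wrist view shows the hook arm upright in the picture, from its tip at (288,190) to the collar at (290,310), centred between the fingers (220 and 343). I can go straight down.

drive_tool --pt "-0.004 0.001 0.02 0 0 0 0.06" --pt "-0.004 0.001 0.045 0 0 0 0.06" --pt "-0.004 0.001 0.07 0 0 0 0.06" --pt "-0.004 0.001 0.085 0 0 0 0.06" --pt "-0.004 0.001 0.086 0 0 0 0.02" --pt "-0.004 0.001 0.086 0 0 0 0.02" --pt "-0.004 0.001 0.086 0 0 0 0.02" --pt "-0.004 0.001 0.086 0 0 0 0.02"

```text
clock: 2.12
ee_pos: [0.5371, 0.1853, 0.1326]
orientation: [179.8, 0.1, 117.0]
contact_force: [-0.2, -0.4, 0.1]
gripper_width: 0.408
```

```bash
python3 -c "
from h import *
s=r.sense()
for a in (137,157,177,187,197,208):
  x,y=pol(.075,a);print(a);go(x,y,.13,a,s)"
```

```text
137
at 2.1167 [0.5371 0.1853 0.1326] [1.7983e+02 6.0000e-02 1.1703e+02] F [-0.2 -0.4  0.1] g 36.0 q [  7.  16.  98.   0.  65. -20.]
shift [-0.0046 -0.0276  0.0025] rot [ 0.0027  0.0015 -0.3485]
157
at 2.1167 [0.5371 0.1853 0.1326] [1.7983e+02 6.0000e-02 1.1703e+02] F [-0.2 -0.4  0.1] g 36.0 q [  7.  16.  98.   0.  65. -20.]
shift [-0.0176 -0.0502  0.0025] rot [ 0.0024  0.002  -0.6975]
177
at 2.1167 [0.5371 0.1853 0.1326] [1.7983e+02 6.0000e-02 1.1703e+02] F [-0.2 -0.4  0.1] g 36.0 q [  7.  16.  98.   0.  65. -20.]
shift [-0.0376 -0.0669  0.0025] rot [ 0.0021  0.0024 -1.0466]
187
at 2.1167 [0.5371 0.1853 0.1326] [1.7983e+02 6.0000e-02 1.1703e+02] F [-0.2 -0.4  0.1] g 36.0 q [  7.  16.  98.   0.  65. -20.]
shift [-0.0494 -0.0725  0.0024] rot [ 0.0019  0.0026 -1.2211]
197
at 2.1167 [0.5371 0.1853 0.1326] [1.7983e+02 6.0000e-02 1.1703e+02] F [-0.2 -0.4  0.1] g 36.0 q [  7.  16.  98.   0.  65. -20.]
shift [-0.0621 -0.0759  0.0025] rot [ 0.0017  0.0029 -1.3957]
208
at 2.1167 [0.5371 0.1853 0.1326] [1.7983e+02 6.0000e-02 1.1703e+02] F [-0.2 -0.4  0.1] g 36.0 q [  7.  16.  98.   0.  65. -20.]
shift [-0.0764 -0.077   0.0025] rot [ 1.5000e-03  3.1000e-03 -1.5876e+00]
```

drive_tool --pt "0 0 0.002 0 0 0 0.02" --pt "0 0 0.002 0 0 0 0.02" --pt "0 0 0.002 0 0 0 0.02" --pt "-0.0003 -0.0065 0.002 0 0 -0.087 0.02" --pt "-0.0011 -0.013 0.002 0 0 -0.175 0.02" --pt "-0.0026 -0.0194 0.002 0 0 -0.262 0.02" --pt "-0.0045 -0.0257 0.002 0 0 -0.349 0.02" --pt "-0.007 -0.0317 0.002 0 0 -0.436 0.02" --pt "-0.01 -0.0375 0.002 0 0 -0.524 0.02" --pt "-0.0136 -0.043 0.002 0 0 -0.611 0.02"

```text
clock: 2.95
ee_pos: [0.5044, 0.1529, 0.1292]
orientation: [179.9, 0.1, 152.2]
contact_force: [2.0, 1.3, 0.4]
gripper_width: 0.225
```

```bash
python3 -c "
from h import *
s=r.sense();d=s['ee_pos'][:2]-POST;print(np.hypot(*d),np.degrees(np.arctan2(d[1],d[0])))
for a in (168,182,195,208):
  x,y=pol(.075,a);print(a);go(x,y,.13,a,s)"
```

```text
0.07410628627367984 151.46640607258956
168
at 2.95 [0.5044 0.1529 0.1292] [1.7994e+02 7.0000e-02 1.5224e+02] F [2.  1.3 0.4] g 19.8 q [  4.  12. 104.   0.  64. -58.]
shift [-0.0019 -0.0214 -0.0008] rot [ 0.0009  0.0014 -0.2751]
182
at 2.95 [0.5044 0.1529 0.1292] [1.7994e+02 7.0000e-02 1.5224e+02] F [2.  1.3 0.4] g 19.8 q [  4.  12. 104.   0.  64. -58.]
shift [-0.009  -0.0382 -0.0008] rot [ 0.0007  0.0015 -0.5195]
195
at 2.95 [0.5044 0.1529 0.1292] [1.7994e+02 7.0000e-02 1.5224e+02] F [2.  1.3 0.4] g 19.8 q [  4.  12. 104.   0.  64. -58.]
shift [-0.019  -0.0519 -0.0008] rot [ 5.000e-04  1.600e-03 -7.464e-01]
208
at 2.95 [0.5044 0.1529 0.1292] [1.7994e+02 7.0000e-02 1.5224e+02] F [2.  1.3 0.4] g 19.8 q [  4.  12. 104.   0.  64. -58.]
shift [-0.0319 -0.063  -0.0008] rot [ 3.000e-04  1.700e-03 -9.733e-01]
```

Pushing with about 2.4 N. I'll continue the arc by 56°.

drive_tool --pt "-0.0003 -0.0065 0 0 0 -0.087 0.02" --pt "-0.0011 -0.013 0 0 0 -0.175 0.02" --pt "-0.0026 -0.0194 0 0 0 -0.262 0.02" --pt "-0.0045 -0.0257 0 0 0 -0.349 0.02" --pt "-0.007 -0.0317 0 0 0 -0.436 0.02" --pt "-0.01 -0.0375 0 0 0 -0.524 0.02" --pt "-0.0136 -0.043 0 0 0 -0.611 0.02" --pt "-0.0175 -0.0482 0 0 0 -0.698 0.02" --pt "-0.022 -0.053 0 0 0 -0.785 0.02" --pt "-0.0268 -0.0575 0 0 0 -0.873 0.02"

```text
clock: 3.78
ee_pos: [0.501, 0.0895, 0.1291]
orientation: [180.0, 0.1, -157.8]
contact_force: [-0.3, 1.5, 0.2]
gripper_width: 0.222
```

```bash
python3 -c "
from h import *
s=r.sense();d=s['ee_pos'][:2]-POST;print(np.hypot(*d),np.degrees(np.arctan2(d[1],d[0]))%360)
for a in (208,212):
  x,y=pol(.075,a);print(a);go(x,y,.13,a,s)"
```

```text
0.074043654553894 202.2136106373686
208
at 3.7833 [0.501  0.0895 0.1291] [ 1.7999e+02  5.0000e-02 -1.5776e+02] F [-0.3  1.5  0.2] g 19.6 q [  -3.    9.  107.    0.   64. -116.]
shift [ 0.0006 -0.0076 -0.0009] rot [ 1.000e-04  9.000e-04 -1.005e-01]
212
at 3.7833 [0.501  0.0895 0.1291] [ 1.7999e+02  5.0000e-02 -1.5776e+02] F [-0.3  1.5  0.2] g 19.6 q [  -3.    9.  107.    0.   64. -116.]
shift [-0.0001 -0.0127 -0.0009] rot [ 0.      0.0009 -0.1703]
```

drive_tool --pt "0.0003 -0.005 0 0 0 -0.07 0.02" --pt "0.0001 -0.009 0 0 0 -0.12 0.02" --pt "0 -0.012 0 0 0 -0.16 0.02" --pt "0 -0.012 0 0 0 -0.16 0.02" --pt "0 -0.008 0 0 0 -0.11 0.06" --pt "0 -0.008 0 0 0 -0.11 0.06" --pt "0 -0.008 0 0 0 -0.11 0.06" --pt "0 -0.008 0 0 0 -0.11 0.06" --pt "0 -0.008 -0.03 0 0 -0.11 0.06" --pt "0 -0.008 -0.06 0 0 -0.11 0.06"

```text
clock: 4.62
ee_pos: [0.5019, 0.0823, 0.1876]
orientation: [179.8, -0.2, -151.7]
contact_force: [0.7, -0.5, -0.1]
gripper_width: 0.654
```

drive_tool --pt "0 0 -0.03 0 0 0 0.06" --pt "0 0 -0.06 0 0 0 0.06" --pt "0.03 0.03 -0.08 0 0 0 0.06" --pt "0.06 0.06 -0.08 0 0 0 0.06" --pt "0.09 0.09 -0.08 0 0 0 0.06" --pt "0.1 0.12 -0.08 0 0 0 0.06"

```text
clock: 5.12
ee_pos: [0.3565, 0.1399, 0.2688]
orientation: [-180.0, -0.0, -151.8]
contact_force: [0.7, 0.8, -0.1]
gripper_width: 0.68
```

Run:
```python
from h import *
go(.5005,-.0793,.2,-160)
for n in("top","scene"):
    p,d=r.snapshot(n); np.savez(f"{n}1.npz",p=p,d=d)
    cv2.imwrite(f"pics/{n}1.png",p[:,:,::-1])
    c=p[145:270,110:340,::-1] if n=='top' else p[180:350,220:420,::-1]
    cv2.imwrite(f"pics/{n}1c.png",cv2.resize(c,None,fx=3.4,fy=3.4,interpolation=cv2.INTER_CUBIC))
```

```text
at 5.1167 [0.3565 0.1399 0.2688] [-179.97   -0.   -151.75] F [ 0.7  0.8 -0.1] g 60.0 q [   4.  -18.  115.   -0.   83. -115.]
shift [-0.0231 -0.2612  0.069 ] rot [-0.0006 -0.      0.1439]
```

View pics/top1c.png

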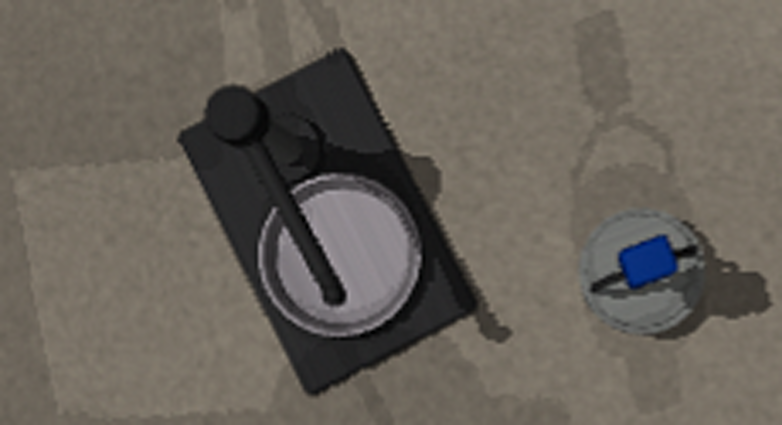

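View pics/scene1c.png

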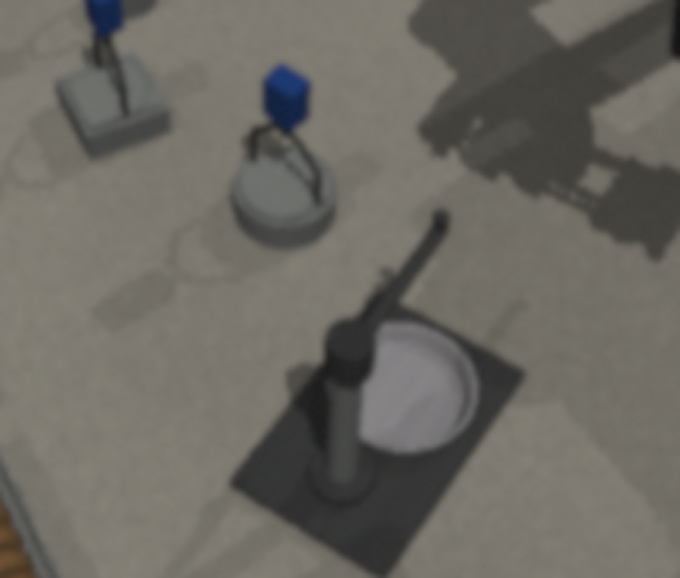

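The crop shows the arm running over the dish, from the collar at (236,115) to the tip at (334,298). All the plate's corners are visible now, so I can measure the hook angle.

Run:
```python
from h import *
f=lambda u,v:(110+u/3.4-.35,145+v/3.4-.35)
a=lambda e:np.degrees(np.arctan2(e[1],e[0]))
post=plane("top",[f(236,115)],.157)[0];tip=plane("top",[f(335,298)],.157)[0]
c=plane("top",[f(343,48),f(475,308),f(312,394),f(180,137)],.008)
print('hook dir',a(tip-post),np.linalg.norm(tip-post),tip)
print('plate',[a(c[1]-c[0]),a(c[2]-c[3]),a(c[2]-c[1])+90,a(c[3]-c[0])+90],np.linalg.norm(c[1]-c[0]),np.linalg.norm(c[2]-c[1]),c.mean(0))
g=lambda u,v:(220+u/3.4-.35,180+v/3.4-.35)
print('scene post,tip',plane("scene",[g(351,338),g(441,217)],.157))
```

```text
hook dir -150.91761590152146 0.09995879533181286 [0.48204229 0.06888425 0.157     ]
plate [np.float64(-152.88602358535275), np.float64(-151.98128696191355), np.float64(207.6927153127175), np.float64(208.34866437546177)] 0.1673886482581043 0.1042450325565312 [0.53033652 0.09838049 0.008     ]
scene post,tip [[0.57369513 0.1220888  0.157     ]
 [0.48895333 0.07554474 0.157     ]]
```

drive_tool --pt "-0.001 -0.015 0 0 0 0.02 0.06" --pt "-0.003 -0.04 0.01 0 0 0.04 0.06" --pt "-0.006 -0.075 0.02 0 0 0.06 0.06" --pt "-0.01 -0.11 0.03 0 0 0.08 0.07" --pt "-0.013 -0.145 0.04 0 0 0.1 0.07" --pt "-0.016 -0.18 0.045 0 0 0.12 0.07" --pt "-0.019 -0.215 0.05 0 0 0.144 0.07" --pt "-0.022 -0.245 0.055 0 0 0.144 0.07" --pt "-0.023 -0.261 0.059 0 0 0.144 0.07" --pt "-0.023 -0.261 0.059 0 0 0.144 0.07"

```text
clock: 6.05
ee_pos: [0.504, -0.0819, 0.2086]
orientation: [-180.0, -0.1, -160.1]
contact_force: [-0.2, 0.2, -0.9]
gripper_width: 0.795
```

Run:
```python
from h import *
go(.5005,-.0793,.096,-160)
s=r.sense();p,d=r.snapshot('wrist');cv2.imwrite('pics/w2.png',p[:,:,::-1])
hs=cv2.cvtColor(p,cv2.COLOR_RGB2HSV)
m=(hs[...,0]>105)&(hs[...,0]<130)&(hs[...,1]>150)&(hs[...,2]>50)
for b,st,ce in blobs(m,100): print(st,ce,plane('wrist',[ce],.125,s));
```

```text
at 6.05 [ 0.504  -0.0819  0.2086] [-1.7998e+02 -6.0000e-02 -1.6011e+02] F [-0.2  0.2 -0.9] g 70.1 q [ -23.    4.  103.   -0.   73. -132.]
shift [0.0023 0.0037 0.1126] rot [-0.0003 -0.001  -0.0018]
[  0 106  30  35 744] [ 11.58198925 124.11827957] [[ 0.50393294 -0.2921667   0.125     ]]
[ 270  196   33   34 1009] [286.01982161 212.86521308] [[ 0.49968862 -0.07971238  0.125     ]]
[  85  215   50   40 1342] [109.32861401 234.07973174] [[ 0.56400271 -0.20472667  0.125     ]]
```

View pics/w2.png

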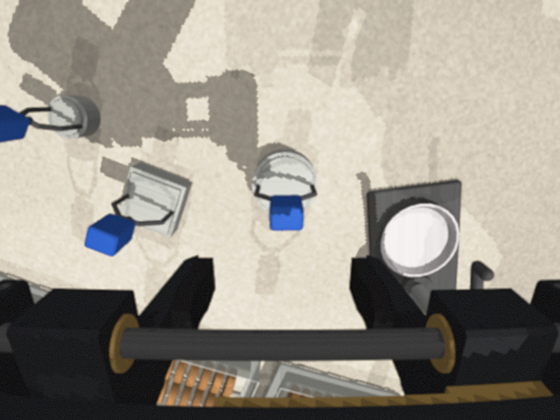

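The grip at (286,213) lies square to the jaws, and its position agrees with the top view to 1 mm. Descending to grasp.

drive_tool --pt "0.0026 0.0037 0.01 0 0 0 0.07" --pt "0.0026 0.0037 0.03 0 0 0 0.07" --pt "0.0026 0.0037 0.055 0 0 0 0.07" --pt "0.0026 0.0037 0.08 0 0 0 0.07" --pt "0.0026 0.0037 0.1 0 0 0 0.07" --pt "0.0026 0.0037 0.11 0 0 0 0.07" --pt "0.0026 0.0037 0.111 0 0 0 0.07" --pt "0.0026 0.0037 0.111 0 0 0 0.04" --pt "0.0026 0.0037 0.111 0 0 0 0.015" --pt "0.0026 0.0037 0.111 0 0 0 0.015"

```text
clock: 6.93
ee_pos: [0.5, -0.076, 0.1002]
orientation: [-179.9, 0.1, -159.9]
contact_force: [0.9, -0.3, 0.7]
gripper_width: 0.59
```

drive_tool --pt "0 0 0 0 0 0 0.015" --pt "0 0 0 0 0 0 0.015" --pt "0 0 0 0 0 0 0.015" --pt "0 0 0 0 0 0 0.015" --pt "0 0 0 0 0 0 0.015" --pt "0 0 0 0 0 0 0.015"

```text
clock: 7.43
ee_pos: [0.4993, -0.0761, 0.099]
orientation: [-180.0, 0.0, -159.9]
contact_force: [0.4, -0.5, 1.3]
gripper_width: 0.293
```

Gripped at 25.8 mm, which matches the grip's 26 mm. Lifting.

drive_tool --pt "0 0 -0.004 0 0 0 0.015" --pt "0 0 -0.012 0 0 0 0.015" --pt "0 0 -0.025 0 0 0 0.015" --pt "0 0 -0.04 0 0 0 0.015" --pt "0 0 -0.055 0 0 0 0.015" --pt "0 0 -0.07 0 0 0 0.015" --pt "0 0 -0.082 0 0 0 0.015" --pt "0 0 -0.09 0 0 0 0.015" --pt "0 0 -0.092 0 0 0 0.015" --pt "0 0 -0.092 0 0 0 0.015"

```text
clock: 8.27
ee_pos: [0.4992, -0.0758, 0.1912]
orientation: [-180.0, 0.0, -159.9]
contact_force: [0.2, -0.1, -3.0]
gripper_width: 0.295
```

Run:
```python
from h import *
x,y=pol(.165,-151);print(x,y);go(x,y,.191,-151)
s=r.sense();p,d=r.snapshot('wrist');cv2.imwrite('pics/w3.png',p[:,:,::-1])
```

```text
0.4251877483219997 0.03750641265935435
at 8.2667 [ 0.4992 -0.0758  0.1912] [-1.7997e+02  4.0000e-02 -1.5993e+02] F [ 0.2 -0.1 -3. ] g 26.0 q [ -22.    4.  105.    0.   71. -132.]
shift [3.060e-02 1.318e-01 1.000e-04] rot [-0.0006  0.0007 -0.1559]
```

View pics/w3.png

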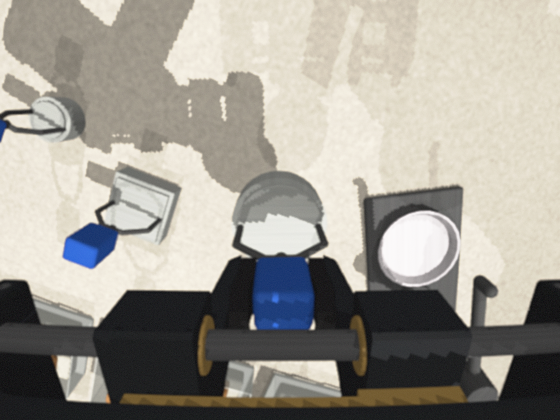

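drive_tool --pt "0.002 0.006 0 0 0 -0.02 0.015" --pt "0.006 0.02 0 0 0 -0.04 0.015" --pt "0.01 0.038 0 0 0 -0.06 0.015" --pt "0.014 0.056 0 0 0 -0.08 0.015" --pt "0.018 0.074 0 0 0 -0.1 0.015" --pt "0.022 0.092 0 0 0 -0.12 0.015" --pt "0.026 0.108 0 0 0 -0.14 0.015" --pt "0.029 0.122 0 0 0 -0.156 0.015" --pt "0.0305 0.13 0 0 0 -0.156 0.015" --pt "0.0305 0.132 0 0 0 -0.156 0.015"

```text
clock: 9.15
ee_pos: [0.4238, 0.0392, 0.1903]
orientation: [180.0, -0.0, -150.9]
contact_force: [0.2, -0.1, -2.8]
gripper_width: 0.297
```

drive_tool --pt "0 0 0 0 0 0 0.015" --pt "0 0 0 0 0 0 0.015" --pt "0 0 0 0 0 0 0.015"

```text
clock: 9.4
ee_pos: [0.4255, 0.0372, 0.1908]
orientation: [-180.0, 0.0, -151.0]
contact_force: [-0.9, -0.3, -2.7]
gripper_width: 0.298
```

Run:
```python
from h import *
x,y=pol(.068,-151);print(x,y);go(x,y,.191,-151)
s=r.sense();p,d=r.snapshot('wrist');cv2.imwrite('pics/w4.png',p[:,:,::-1])
p,d=r.snapshot('top');cv2.imwrite('pics/t4.png',cv2.resize(p[145:300,110:340,::-1],None,fx=3.4,fy=3.4,interpolation=cv2.INTER_CUBIC))
p,d=r.snapshot('scene');cv2.imwrite('pics/s4.png',cv2.resize(p[180:350,220:420,::-1],None,fx=3.4,fy=3.4,interpolation=cv2.INTER_CUBIC))
```

```text
0.5100258599145211 0.08453294582324906
at 9.4 [0.4255 0.0372 0.1908] [-1.7998e+02  1.0000e-02 -1.5103e+02] F [-0.9 -0.3 -2.7] g 26.2 q [ -11.   -6.  115.   -0.   71. -130.]
shift [-0.0968  0.0005 -0.0002] rot [-0.0004  0.0001 -0.0005]
```

View pics/w4.png

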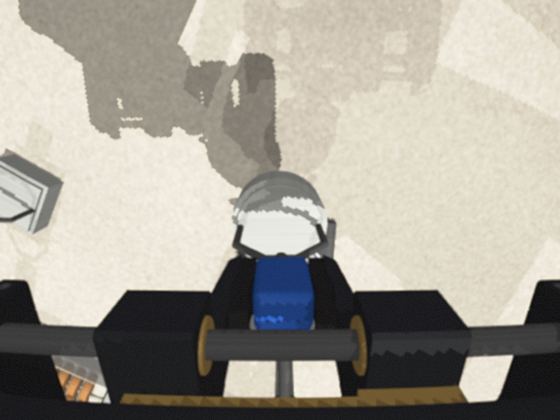

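View pics/t4.png

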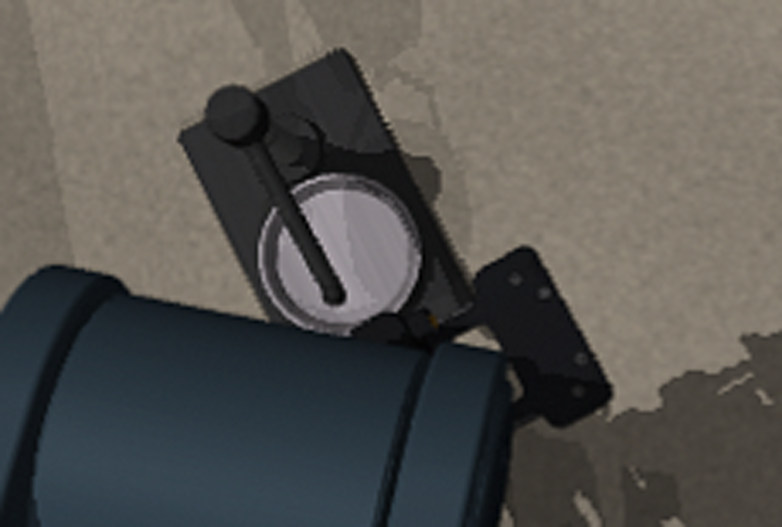

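View pics/s4.png

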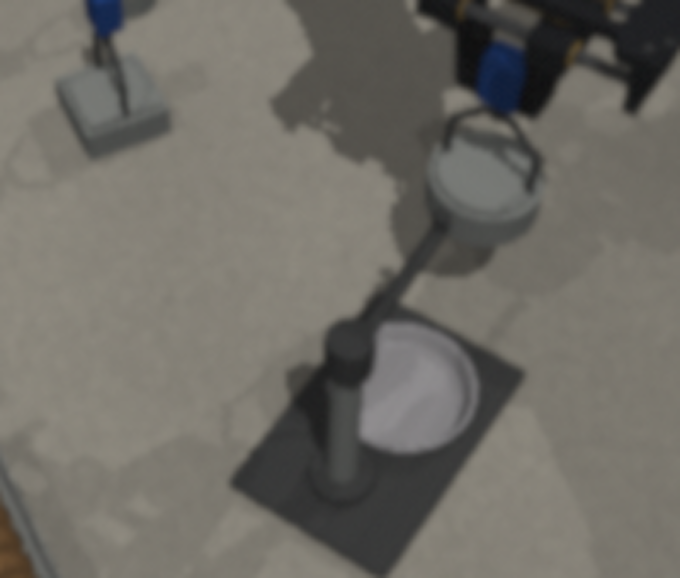

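The wrist view shows the arm at column 284, directly behind the grip at 283, so they are aligned. In the scene view the bail faces the tip squarely. I'll insert along the arm and watch the force.

drive_tool --pt "-0.003 0.0005 0 0 0 0 0.015" --pt "-0.009 0.0005 0 0 0 0 0.015" --pt "-0.016 0.0005 0 0 0 0 0.015" --pt "-0.024 0.0005 0 0 0 0 0.015" --pt "-0.032 0.0005 0 0 0 0 0.015" --pt "-0.039 0.0005 0 0 0 0 0.015" --pt "-0.045 0.0005 0 0 0 0 0.015" --pt "-0.049 0.0005 0 0 0 0 0.015" --pt "-0.05 0.0005 0 0 0 0 0.015" --pt "-0.05 0.0005 0 0 0 0 0.015"

```text
clock: 10.38
ee_pos: [0.4687, 0.0626, 0.1906]
orientation: [180.0, -0.0, -151.0]
contact_force: [-0.8, 0.4, -2.8]
gripper_width: 0.292
```

drive_tool --pt "-0.003 0 0 0 0 0 0.015" --pt "-0.009 0 0 0 0 0 0.015" --pt "-0.016 0 0 0 0 0 0.015" --pt "-0.024 0 0 0 0 0 0.015" --pt "-0.032 0 0 0 0 0 0.015" --pt "-0.038 0 0 0 0 0 0.015" --pt "-0.043 0 0 0 0 0 0.015" --pt "-0.045 0 0 0 0 0 0.015" --pt "-0.046 0 0 0 0 0 0.015" --pt "-0.046 0 0 0 0 0 0.015"

```text
clock: 11.22
ee_pos: [0.5088, 0.0848, 0.1906]
orientation: [180.0, -0.0, -151.0]
contact_force: [0.1, 0.0, -2.3]
gripper_width: 0.292
```

Run:
```python
from h import *
x,y=pol(.068,-151);print(x,y);go(x,y,.1665,-151)
p,d=r.snapshot('wrist');cv2.imwrite('pics/w5.png',p[:,:,::-1])
p,d=r.snapshot('scene');cv2.imwrite('pics/s5.png',cv2.resize(p[180:350,220:420,::-1],None,fx=3.4,fy=3.4,interpolation=cv2.INTER_CUBIC))
```

```text
0.5100258599145211 0.08453294582324906
at 11.2167 [0.5088 0.0848 0.1906] [ 1.7999e+02 -2.0000e-02 -1.5099e+02] F [ 0.1  0.  -2.3] g 25.7 q [  -4.    6.  103.   -0.   71. -123.]
shift [-0.001  -0.0008  0.0241] rot [ 0.0002 -0.0004  0.0002]
```

View pics/s5.png

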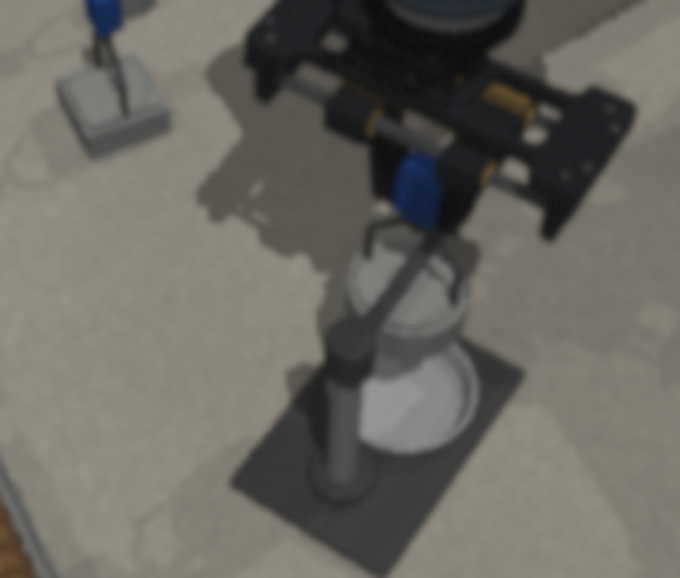

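View pics/w5.png

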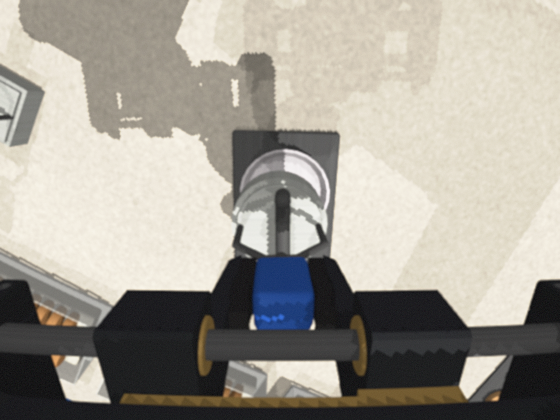

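The arm passes through the middle of the bail: the tip is at (283,192) and the legs are at columns 238 and 326. Now I'll lower it.

drive_tool --pt "0 0 0.003 0 0 0 0.015" --pt "0 0 0.008 0 0 0 0.015" --pt "0 0 0.013 0 0 0 0.015" --pt "0 0 0.017 0 0 0 0.015" --pt "0 0 0.02 0 0 0 0.015" --pt "0 0 0.021 0 0 0 0.015" --pt "0 0 0.021 0 0 0 0.015" --pt "0 0 0.021 0 0 0 0.015"

```text
clock: 11.98
ee_pos: [0.5089, 0.0847, 0.1697]
orientation: [180.0, -0.0, -151.0]
contact_force: [0.1, 1.8, -2.8]
gripper_width: 0.296
```

drive_tool --pt "0 0 0.001 0 0 0 0.015" --pt "0 0 0.002 0 0 0 0.015" --pt "0 0 0.002 0 0 0 0.015" --pt "0 0 0.002 0 0 0 0.015"

```text
clock: 12.32
ee_pos: [0.5088, 0.0847, 0.1677]
orientation: [-180.0, -0.0, -151.0]
contact_force: [-0.8, 0.4, -2.6]
gripper_width: 0.293
```

drive_tool --pt "0 0 0.001 0 0 0 0.015" --pt "0 0 0.001 0 0 0 0.015" --pt "0 0 0.001 0 0 0 0.015"

```text
clock: 12.57
ee_pos: [0.5087, 0.0847, 0.1666]
orientation: [180.0, -0.0, -151.0]
contact_force: [-0.2, 0.7, -2.3]
gripper_width: 0.296
```

drive_tool --pt "0 0 0.001 0 0 0 0.015" --pt "0 0 0.001 0 0 0 0.015" --pt "0 0 0.001 0 0 0 0.015"

```text
clock: 12.82
ee_pos: [0.5088, 0.0847, 0.1657]
orientation: [180.0, 0.0, -151.0]
contact_force: [0.2, -0.6, -2.6]
gripper_width: 0.294
```

drive_tool --pt "0 0 0.001 0 0 0 0.015" --pt "0 0 0.001 0 0 0 0.015" --pt "0 0 0.001 0 0 0 0.015"

```text
clock: 13.07
ee_pos: [0.509, 0.0847, 0.1652]
orientation: [-180.0, 0.0, -151.0]
contact_force: [-0.7, -0.3, 2.7]
gripper_width: 0.296
```

drive_tool --pt "0 0 0.001 0 0 0 0.015" --pt "0 0 0.001 0 0 0 0.015" --pt "0 0 0.001 0 0 0 0.015"

```text
clock: 13.32
ee_pos: [0.5093, 0.0845, 0.1648]
orientation: [-179.9, 0.0, -151.0]
contact_force: [-3.4, -0.2, 7.4]
gripper_width: 0.288
```

Contact is at TCP 0.165, as expected: the force turned from -2.6 N to +2.7 N. I'll back off 1 mm and then open.

drive_tool --pt "0 0 -0.001 0 0 0 0.015" --pt "0 0 -0.0013 0 0 0 0.015" --pt "0 0 -0.0013 0 0 0 0.03" --pt "0 0 -0.0013 0 0 0 0.034" --pt "0 0 -0.0013 0 0 0 0.038" --pt "0 0 -0.0013 0 0 0 0.044" --pt "0 0 -0.0013 0 0 0 0.05" --pt "0 0 -0.0013 0 0 0 0.056" --pt "0 0 -0.0013 0 0 0 0.06" --pt "0 0 -0.0013 0 0 0 0.06"

```text
clock: 14.15
ee_pos: [0.5088, 0.0847, 0.165]
orientation: [180.0, -0.0, -151.0]
contact_force: [-0.1, -1.0, 0.3]
gripper_width: 0.681
```

Run:
```python
from h import *
go(.509,.0847,.25,-151)
p,d=r.snapshot('wrist');cv2.imwrite('pics/w6.png',p[:,:,::-1])
```

```text
at 14.15 [0.5088 0.0847 0.165 ] [ 180.   -0. -151.] F [-0.1 -1.   0.3] g 60.0 q [  -4.    7.  104.   -0.   68. -123.]
shift [-0.0002 -0.0001 -0.085 ] rot [ 0.     -0.0001  0.0001]
```

View pics/w6.png

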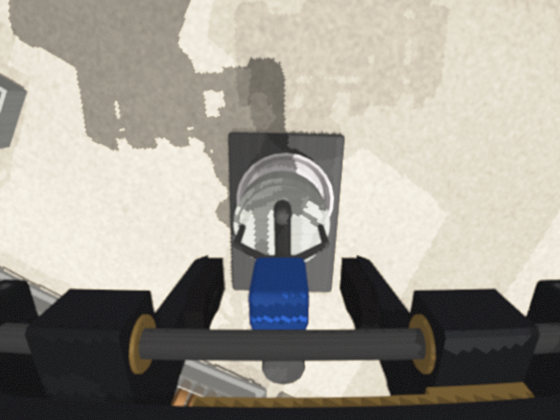

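The grip hangs clear between the fingers (edges at 249 and 309, fingers at 222 and 343). I'll go straight up, then back away.

drive_tool --pt "0 0 -0.003 0 0 0 0.06" --pt "0 0 -0.009 0 0 0 0.06" --pt "0 0 -0.018 0 0 0 0.06" --pt "0 0 -0.03 0 0 0 0.06" --pt "0 0 -0.045 0 0 0 0.06" --pt "0 0 -0.06 0 0 0 0.06" --pt "0 0 -0.078 0 0 0 0.06" --pt "0 0 -0.096 0 0 0 0.06" --pt "0 0 -0.1 0 0 0 0.06" --pt "0 0 -0.1 0 0 0 0.06"

```text
clock: 15.03
ee_pos: [0.51, 0.0846, 0.2676]
orientation: [-179.9, 0.2, -151.0]
contact_force: [0.2, -0.9, 0.7]
gripper_width: 0.679
```

drive_tool --pt "0.02 0 0 0 0 0 0.06" --pt "0.05 0 0 0 0 0 0.06" --pt "0.08 0.02 0 0 0 0 0.06" --pt "0.11 0.05 0 0 0 0 0.06" --pt "0.13 0.08 0 0 0 0 0.06" --pt "0.14 0.11 0 0 0 0 0.06" --pt "0.15 0.13 0 0 0 0 0.06" --pt "0.15 0.13 0 0 0 0 0.06" --pt "0.15 0.13 0 0 0 0 0.06"

```text
clock: 15.78
ee_pos: [0.3139, 0.126, 0.2646]
orientation: [-180.0, 0.0, -150.9]
contact_force: [0.7, 0.3, 0.7]
gripper_width: 0.677
```

Run:
```python
from h import *
go(.35,.15,.25,-151)
for n,c in (('top',(145,270,110,340)),('scene',(180,350,220,420))):
    p,d=r.snapshot(n);a,b,e,f=c
    cv2.imwrite(f'pics/{n}7.png',cv2.resize(p[a:b,e:f,::-1],None,fx=3.4,fy=3.4,interpolation=cv2.INTER_CUBIC))
    hs=cv2.cvtColor(p,cv2.COLOR_RGB2HSV);m=(hs[...,0]>105)&(hs[...,0]<130)&(hs[...,1]>150)&(hs[...,2]>50)
    if n=='top': m[:120]=0
    else: m[:,:200]=0
    for b,st,ce in blobs(m):
        print(n,st,ce.round(1),plane(n,[ce],.1985 if n=='top' else .183).round(4),plane(n,[ce],.131 if n=='top' else .116).round(4))
```

```text
at 15.7833 [0.3139 0.126  0.2646] [-1.7998e+02  1.0000e-02 -1.5088e+02] F [0.7 0.3 0.7] g 59.6 q [   2.  -25.  121.   -0.   85. -118.]
shift [-0.0432  0.0034  0.0146] rot [-0.0003  0.0002  0.0021]
top [368 175  17  12 174] [376.7 180.7] [[ 0.5585 -0.1944  0.1985]] [[ 0.568  -0.2082  0.131 ]]
top [186 205  19  18 198] [195.1 213.6] [[0.5093 0.0824 0.1985]] [[0.514  0.0953 0.131 ]]
top [426 210  21  13 207] [436.8 215.7] [[ 0.5045 -0.2871  0.1985]] [[ 0.5088 -0.3098  0.131 ]]
scene [251 139   7  15  80] [254.5 145.6] [[ 0.5413 -0.2382  0.183 ]] [[ 0.5128 -0.3108  0.116 ]]
scene [246 173   9  17 110] [250.1 180.6] [[ 0.5951 -0.143   0.183 ]] [[ 0.5715 -0.2068  0.116 ]]
scene [336 234  14  21 210] [342.2 243.9] [[0.5136 0.0865 0.183 ]] [[0.4824 0.044  0.116 ]]
```

View pics/top7.png

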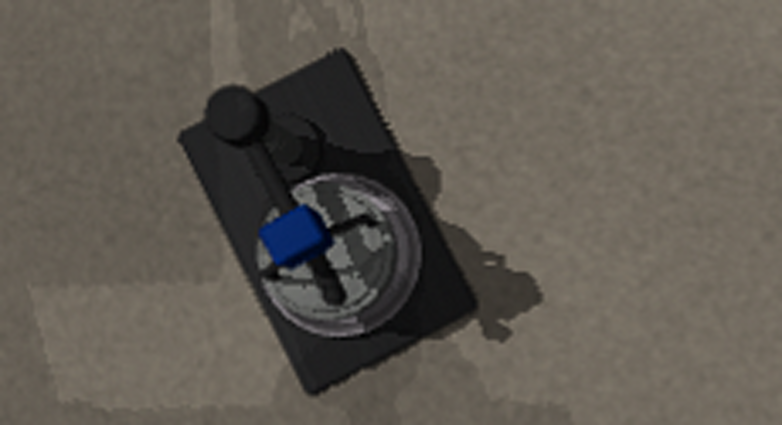

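View pics/scene7.png

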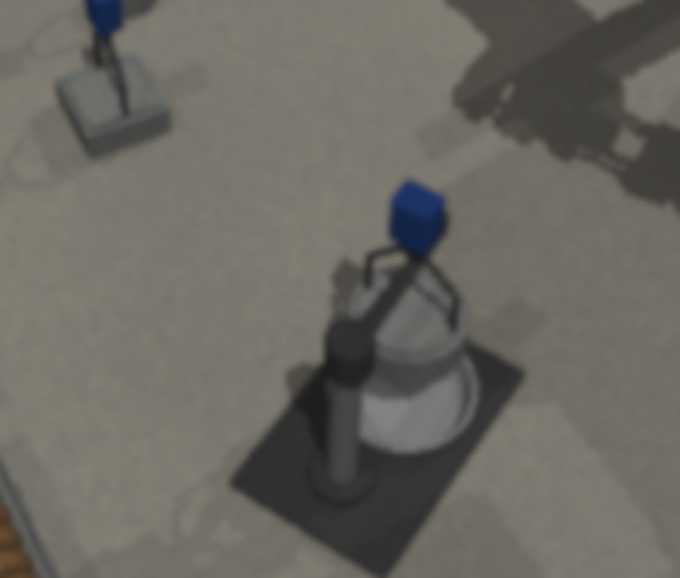

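The grip hangs at (0.509, 0.082), 2 mm from the seat in plan, and the hook tip is unchanged at crop (335,297). I'll check that it is at rest, then hand in.

drive_tool --pt "0 0 0 0 0 0 0.06" --pt "0 0 0 0 0 0 0.06" --pt "0 0 0 0 0 0 0.06" --pt "0 0 0 0 0 0 0.06" --pt "0 0 0 0 0 0 0.06" --pt "0 0 0 0 0 0 0.06"

```text
clock: 16.38
ee_pos: [0.3147, 0.1255, 0.2649]
orientation: [180.0, -0.0, -151.0]
contact_force: [-0.1, 0.0, -0.0]
gripper_width: 0.679
```

Run:
```python
from h import *
p,d=r.snapshot('top')
hs=cv2.cvtColor(p,cv2.COLOR_RGB2HSV);m=(hs[...,0]>105)&(hs[...,0]<130)&(hs[...,1]>150)&(hs[...,2]>50);m[:120]=0
for b,st,ce in blobs(m): print(ce.round(1))
print(r.sense()['contact_force'],r.sense()['clock']); print(r.job_done())
```

```text
[376.8 180.7]
[195.1 213.6]
[436.9 215.8]
[-0.69075441 -0.0591833   0.7372708 ] 16.4333
the job is handed in; nothing more can be done
None
```

I turned the hook about 91° so it points out over the dish, then hung the big round cutter on its arm by the bail. I handed the job in at 16.4 s; no verdict was reported.

**Hook:** I measured it at about -151° against a dish direction of -152°, before the cutter came near. In the pictures after hanging, the tip had not moved.

**Cutter:** In the last top view it was at rest on the arm, with its grip about 2 mm from the seat in plan, assuming upright hanging. It looked upright in both views, though I did not measure its tilt. While lowering, the bar touched the arm at the expected height. In the last scene view the bar sat on the arm between post and tip.

**Bystanders and robot:** The square and small cutters' grips stayed where they were to within about 3 mm, which is measurement scatter. The gripper ended well clear of everything, with wrist force back near zero.

**Disagreement:** Positions from the scene camera came out 4–6 mm away from the top camera's, both at the start and after hanging. I went by the top and wrist views, which agreed with each other to about 1 mm.

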